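Crack open the stuck cream jar

TASK

The lid of the square cold-cream jar in the wooden organiser has seized with dried cream. Grip it firmly, crack it loose with a short hard anticlockwise twist, then turn it on easily until its thread lets go, lift it off and set it down gently, rim down, flat on the floor of the steel tray, not on the bangle. Leave the jar standing in its well, and leave the bangle, vase and kajal case where they are.

Things in the scene. Friction and masses are not known exactly. Their poses are not given: they have to be found in the camera images.
- lid_center (a point): centre (half-way up) of the jar's lid: round, white plastic, ribbed side, 60 mm across, 36 mm tall, 60 g, hollow below; z points up out of its top. Any two opposite sides can be gripped. Shut, its x is parallel to the jar's x and its centre is 2 mm above the jar's mouth, 89.5 mm above the table, its rim 1.5 mm above the jar's shoulder
- lid: the same lid; origin at the centre of its rim (underside). It opens anticlockwise seen from above and turns level, without climbing. The first 14 degrees need about 0.7 N m (grip 40 N or more); after that it turns freely. From 100 degrees after shut its lugs are clear and it lifts straight off (110 to 130 is safe); a stop blocks it at 142. Lifted sooner, it takes the jar along
- jar_mouth (a point): centre of the jar's mouth, the top of its neck, 79.5 mm above the jar's underside, 87.5 mm above the table; axes are the jar's, z up
- jar: amber glass jar; origin at the centre of its underside. Body 76 x 76 mm, 62 mm tall; round neck 41 mm across, 17.5 mm tall, with thread rails; about 0.42 kg. It stands loose in the organiser's square well with 1.5 mm of room each side, so the well keeps it from turning by more than about 3 degrees
- organiser: dark wooden organiser fixed to the table, 95 mm (its x) by 182 mm (its y), walls 40 mm high; origin at the centre of its underside. The jar's well is centred at y = -43.5 mm, its floor 8 mm above the table; the other well, at y = +43.5 mm, holds four small nail-polish bottles up to 62 mm above the table.
- tray: stainless steel jewellery tray fixed to the table, 150 mm (its x) by 220 mm (its y), rim 20 mm high, walls and floor 3 mm thick; origin at the centre of its underside, z up. The half towards its +y end is empty.
- bangle: loose brass bangle lying flat in the tray's -y half, 69 mm across, 10 mm tall, 5 mm wall; origin at the centre of its underside
- vase: white ceramic vase, loose, 84 mm across and 160 mm tall; origin at the centre of its underside
- kajal_case: purple plastic kajal case with twist cap, lying, loose, 130 mm long (its x), 22 mm thick; origin under its middle
Not all that is in view belongs to the job. Of the things shaped like the jar, the amber one is meant. Of the things that look like the lid, the smaller one is meant.

How it is judged:
On the way, in this order (a step that is already met when the one before it is completed fails the run):
1. the lid is cracked loose: turned at least 20 degrees while still seated on the jar (angle between the x axis of lid_center and the x axis of jar_mouth, either way round above 0.35 rad and distance between lid_center and jar_mouth below 0.008 m), for 0.1 s.
2. the lid is lifted clear off the jar, and the jar has stayed in its well (z of lid_center in the frame of jar_mouth above 0.025 m and distance of jar_mouth from where it was at the start of the episode below 0.012 m and angle between jar_mouth's own z axis and vertical below 0.06 rad), for 0.1 s.
At the end, for the whole second after the job is handed in: The lid is released and at rest, rim down, flat on the tray's floor (its centre 21 mm above the tray's underside within 2.5 mm, tilted less than 3.4 degrees, wholly inside the tray), and the jar stands upright in its well, its mouth within 12 mm of where it was and tilted less than 3.4 degrees (z of lid_center in the frame of tray between 0.0185 and 0.0235 m and angle between each of lid_center, jar_mouth's own z axis and vertical below 0.06 rad and x of lid_center in the frame of tray between -0.046 and 0.046 m and y of lid_center in the frame of tray between -0.081 and 0.081 m and linear speed of lid below 0.02 m/s and distance of jar_mouth from where it was at the start of the episode below 0.012 m); the robot touches nothing.
It fails at once if the jar is lifted more than 17 mm (height (world z) of jar_mouth above 0.1045 m).
It fails at once if the lid is dropped (it falls from more than about 20 mm, untouched by the fingers and faster than 0.6 m/s) (contact force between the fingers and lid below 0.05 N and linear speed of lid above 0.6 m/s).
It fails at once if the bangle, vase or kajal case is moved more than 15 mm (distance of any of bangle, vase, kajal_case from where it was at the start of the episode above 0.015 m).
It also fails if it takes over 72 s, if anything falls off the work surface, if the arm or the gripper's body presses on something with over 40 N, if the wrist force passes 120 N, or if a joint passes its speed limit or range.

ROBOT

A 6-joint arm with a two-finger parallel gripper is mounted at the origin on the work surface. World frame = base frame: x ahead of the robot, y to its left, z up, the work surface at z = 0. Lengths are in m, angles in rad, forces in N, time in s.
With the tool pointing down it reaches from about 0.25 to 0.8 m from the base axis. Payload 8.5 kg.
Tool frame: the origin (TCP) lies midway between the tips of the shut fingers; the grasp point (between the pads) lies 19 mm behind it; z points along the fingers, x is the direction in which the jaws open and shut, and the axes are right-handed (so a half turn about z gives the same grasp; the last joint's range is limited). The gripper opens to 85 mm and grips with 20 to 120 N. Pads are 22 mm wide; open, the fingers measure 114 mm over their backs; the gripper's body (76 mm by 85 mm) begins 54 mm behind the grasp point. The pads swing forward as they close: fully open they stand 13 mm farther back than shut.
Start: joints at [1.165, 0.238, -0.013, 1.319, 0, 1.571], TCP at [0.207, 0.482, 0.192] pointing down, gripper open.
Joint ranges: [-2.66, 2.66], [-1.03, 1.9], [-1.14, 1.46], [-1.82, 2.27], [-1.45, 1.34], [-3.14, 3.14]. Speed limits (rad/s): [2.22, 2.22, 2.79, 3.14, 3.14, 3.14].

INTERFACE

Orientations are given as [roll, pitch, yaw] about the fixed x, y, z axes, in that order (R = Rz(yaw) Ry(pitch) Rx(roll)).
In Python, from cell import status, eyes, r, outline_of gives the robot as it stands. The module is installed in compiled form; this text tells all that it offers.
- The arm moves only by the shell command python3 -m inch 'ROWS' [FORCE]. ROWS is JSON, a list of rows, each an object with "gripper": the opening, from 0 (shut) to 1 (fully open); "offset": the shift along the tool's x, y, z in cm, a list of three; "turn": the turn about the tool's z in degrees. In form: [{"gripper": gripper, "offset": [tx, ty, tz], "turn": turn}, ...]. A call has 1 to 20 rows; each row shifts and turns the pose as measured when the row begins, along the tool's axes as they then stand; what a row does not reach is not made up. A row lasts 1/8 s, in which the tool goes at most 62.5 mm and 10.7 degrees, less where a joint would pass 70% of its speed; a pose out of reach is approached as far as the arm can. A call with a gripper value outside its range is refused whole. The fingers move at their own pace and stop on an object; FORCE is the grip in N (left out, the last holds). Time passes only in rows, so rows that do not move let the fingers close. It gives the time, the measured TCP pose, the force and the opening at its end, in the units of the state.
- status.get_state(): the state, without advancing time (a new reading comes with each control period).
- eyes.get_image(name): name is "side" or "top" or "wrist"; returns a dict with "color" (400x640x3 uint8, blue, green, red), "vfov" (degrees; the focal length in pixels is half the picture's height over the tangent of half this angle, whatever the lens; pixels are square), "cx", "cy" (the principal point, pixels), "rvec" (rotation vector, rad) and "tvec" (3), from world to camera coordinates, as OpenCV has them; the wrist camera has in their place "tool_from_camera" (4x4, takes a point from camera to tool coordinates, whose origin is the TCP and whose axes are the tool frame's). Camera axes: x right, y down, z forward; pixel columns grow to the right and rows downward; lengths in m; the calibration is good to about 2 mm. A picture is of the moment at which its call begins: read the wrist's pose just before it. There is no depth.
- r.hand_in(): hands the job in, once; it reports no verdict.
Trained networks look in the newest picture that a camera, given by its name, has taken for a name from the list of things; names that differ only in an ending like _2 or _b are one class to them, and where a whole thing is asked for, a point or a joint stands for the part that bears it (a point fixed in the world has none). Each returns a list of dicts, best first, with "conf" (0 to 1); they miss things now and then, are a little off and sometimes report something else, mostly with a low value. They report only what shows in the picture. A call takes as long as a camera call. They do not tell look-alikes from the thing itself.
- outline_of(camera, query): "region" (400x640 bool, what is visible of it) and "box" ([left, top, width, height] in pixels, round what is visible of it).
The state is a dict: "t": time; "q": joint angles; "joint_vel": joint speeds; "effort": joint torques, N m; "tool_pos": TCP position; "eef_rot": TCP orientation; "force": force on the tool from outside, world axes, zero at the start; "moment": the same for the moment, N m; "gripper_width": finger opening in m.
Only numpy, scipy, OpenCV 4.12 (cv2) and the standard library are available. Lean on these libraries where they do the work, as an engineer would, in place of code of your own. Each camera call takes 0.05 s, during which the arm holds its last target.

## Working session

There is one attempt and no reset: what is moved stays moved. The work goes in short steps, Python scripts to look and compute and a shell command to move; the robot and the scene stay as the last step left them, time stands still between calls to the robot, and variables do not carry over. Pictures are saved under pics/ and viewed, and the job is handed in when it is done.

```bash
mkdir -p pics; cat > h.py <<'E'
import numpy as np, cv2
from cell import status, eyes, r, outline_of
def K(im):
    f=200/np.tan(np.radians(im["vfov"])/2); return f,im["cx"],im["cy"]
def cam(im, st=None):
    """returns R (cam->world), origin"""
    if "rvec" in im:
        R=cv2.Rodrigues(np.array(im["rvec"],float))[0]; t=np.array(im["tvec"],float).ravel()
        return R.T, -R.T@t
    from scipy.spatial.transform import Rotation as Ro
    T=np.array(im["tool_from_camera"]); Rt=Ro.from_euler("xyz",st["eef_rot"]).as_matrix()
    return Rt@T[:3,:3], Rt@T[:3,3]+np.array(st["tool_pos"])
def ray(im,u,v,z,st=None):
    f,cx,cy=K(im); R,o=cam(im,st)
    d=R@np.array([(u-cx)/f,(v-cy)/f,1]); return o+d*(z-o[2])/d[2]
def proj(im,P,st=None):
    f,cx,cy=K(im); R,o=cam(im,st); p=(np.atleast_2d(P)-o)@R
    return np.c_[p[:,0]/p[:,2]*f+cx,p[:,1]/p[:,2]*f+cy]
E
python3 - <<'E'
from h import *
st=status.get_state(); print(st)
for n in ["side","top","wrist"]:
    im=eyes.get_image(n); cv2.imwrite(f"pics/{n}0.png",im["color"])
    print(n,{k:v for k,v in im.items() if k!="color"})
    for q in ["lid","jar","organiser","tray","bangle","vase","kajal_case"]:
        print(q,[(round(o["conf"],2),o["box"]) for o in outline_of(n,q)])
E
```

```text
{'t': 0.0, 'q': array([ 1.16500584e+00,  2.38751293e-01, -1.42178024e-02,  1.31921472e+00,
        1.07137849e-05,  1.57078177e+00]), 'joint_vel': array([-1.27804300e-04, -1.21870840e-03, -3.92776773e-04, -7.37082149e-04,
        5.95757823e-04, -8.27173109e-05]), 'effort': array([ 1.06019910e-03, -5.38774073e+01,  3.46433759e+01,  1.85937627e-02,
        3.18342472e-05, -1.14771279e-05]), 'tool_pos': array([0.2070568 , 0.48194524, 0.19180733]), 'eef_rot': array([-3.14158192e+00,  1.38748644e-03,  1.16502040e+00]), 'force': array([-0.77758868,  0.0670782 , -1.20514321]), 'moment': array([-0.02279745, -0.03602193, -0.03620285]), 'gripper_width': 0.08539782867621748}
side {'vfov': 52.92882329182015, 'cx': 318.39769268958247, 'cy': 207.4262134636367, 'rvec': array([ 0.27497077, -2.73507286,  1.35294828]), 'tvec': array([0.62404256, 0.19585894, 0.89002173])}
lid [(0.57, [362.8, 165.0, 20.5, 22.0]), (0.51, [378.3, 161.7, 20.1, 23.9])]
jar [(0.97, [304.7, 174.9, 34.9, 36.9]), (0.92, [360.3, 175.1, 28.6, 22.8])]
organiser [(0.87, [353.8, 182.2, 40.1, 51.3])]
tray [(0.64, [285.4, 257.6, 97.5
[... 670 characters left out ...]
6.7, 99.3, 61.2])]
bangle [(0.64, [217.2, 229.8, 31.7, 29.4]), (0.29, [288.7, 128.7, 59.9, 22.6])]
vase [(0.58, [211.3, 112.7, 49.9, 44.0])]
kajal_case [(0.8, [287.9, 125.8, 61.9, 24.8])]
wrist {'vfov': 71.8722698505782, 'cx': 320.11213852855377, 'cy': 201.0868706329594, 'tool_from_camera': array([[ 9.99999594e-01, -7.38815152e-04, -5.16451000e-04,
        -3.04837796e-04],
       [ 8.54057591e-04,  9.59816368e-01,  2.80627528e-01,
        -7.14615964e-02],
       [ 2.88366253e-04, -2.80627856e-01,  9.59816609e-01,
        -1.80891469e-01],
       [ 0.00000000e+00,  0.00000000e+00,  0.00000000e+00,
         1.00000000e+00]])}
lid []
jar []
organiser []
tray []
bangle []
vase []
kajal_case []
```

View pics/top0.png

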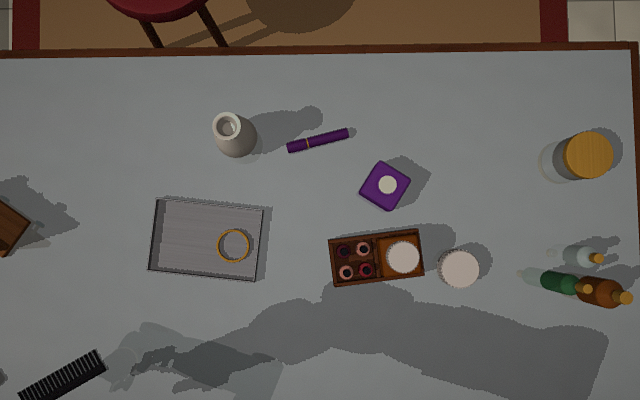

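View pics/side0.png

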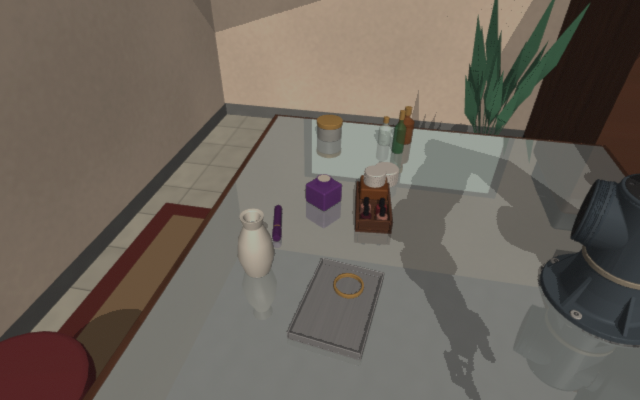

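View pics/wrist0.png

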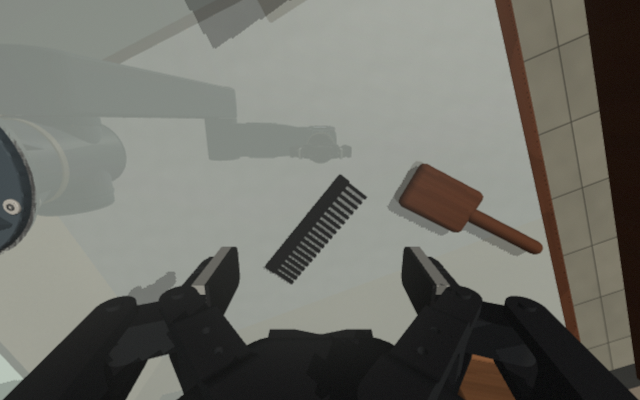

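The top view shows these candidates:
- Lid: white disc at (402,257) on the amber jar in the organiser, and a larger white disc at (459,269) lying on the table.
- Jar: amber at (402,255), and purple at (385,185).

I choose the white disc on the amber jar at (402,257). Next I'll check it in a crop and measure it.

```bash
cat > m.py <<'E'
from h import *
im=eyes.get_image("top"); c=im["color"]
cv2.imwrite("pics/crop1.png",cv2.resize(c[215:305,310:490],None,fx=4,fy=4,interpolation=cv2.INTER_CUBIC))
cv2.imwrite("pics/crop2.png",cv2.resize(c[185:295,130:290],None,fx=5,fy=5,interpolation=cv2.INTER_CUBIC))
for q,z in [("lid",.1075)]:
  for o in outline_of("top",q):
    m=o["region"].astype(np.uint8); ct=max(cv2.findContours(m,0,2)[0],key=cv2.contourArea)
    (u,v),rr=cv2.minEnclosingCircle(ct); M=cv2.moments(m)
    P=ray(im,M["m10"]/M["m00"],M["m01"]/M["m00"],z); Q=ray(im,M["m10"]/M["m00"]+np.sqrt(m.sum()/np.pi),M["m01"]/M["m00"],z)
    print(q,o["conf"],u,v,rr,P,"dia",2*np.linalg.norm(P-Q))
for q,z in [("organiser",.04),("tray",.02),("bangle",.01),("vase",.16),("kajal_case",.011)]:
  o=outline_of("top",q)[0]; m=o["region"].astype(np.uint8)
  ct=max(cv2.findContours(m,0,2)[0],key=cv2.contourArea)
  b=cv2.boxPoints(cv2.minAreaRect(ct)); W=np.array([ray(im,*p,z) for p in b])
  print(q,np.round(W.mean(0),4),"sides",np.round(np.linalg.norm(W[0]-W[1]),3),np.round(np.linalg.norm(W[1]-W[2]),3),"corners",np.round(W[:,:2],3).tolist(), b.round().tolist())
print(cam(im)[1])
E
python3 m.py
```

```text
lid 0.96 402.5 256.0 16.978025436401367 [ 0.52928885 -0.24165139  0.1075    ] dia 0.060699377447636024
lid 0.62 457.96124267578125 268.21917724609375 21.299589157104492 [ 0.50595919 -0.34414979  0.1075    ] dia 0.07433551833462088
organiser [ 0.5237 -0.1989  0.04  ] sides 0.185 0.096 corners [[0.561, -0.102], [0.582, -0.286], [0.486, -0.295], [0.466, -0.113]] [[326.0, 239.0], [418.0, 227.0], [424.0, 276.0], [333.0, 287.0]]
tray [0.563  0.1434 0.02  ] sides 0.151 0.225 corners [[0.503, 0.264], [0.653, 0.246], [0.623, 0.022], [0.473, 0.042]] [[146.0, 271.0], [154.0, 197.0], [264.0, 209.0], [256.0, 284.0]]
bangle [0.5511 0.0894 0.01  ] sides 0.066 0.067 corners [[0.537, 0.134], [0.596, 0.104], [0.565, 0.045], [0.507, 0.075]] [[211.0, 252.0], [225.0, 224.0], [254.0, 238.0], [240.0, 267.0]]
vase [0.753  0.0587 0.16  ] sides 0.073 0.084 corners [[0.788, 0.102], [0.8, 0.03], [0.718, 0.016], [0.706, 0.087]] [[211.0, 114.0], [251.0, 107.0], [259.0, 153.0], [219.0, 160.0]]
kajal_case [ 0.7661 -0.0864  0.011 ] sides 0.134 0.027 corners [[0.762, -0.018], [0.796, -0.148], [0.77, -0.154], [0.736, -0.025]] [[284.0, 142.0], [346.0, 124.0], [350.0, 137.0], [287.0, 155.0]]
[ 0.58684365 -0.08184508  1.04356383]
```

View pics/crop1.png

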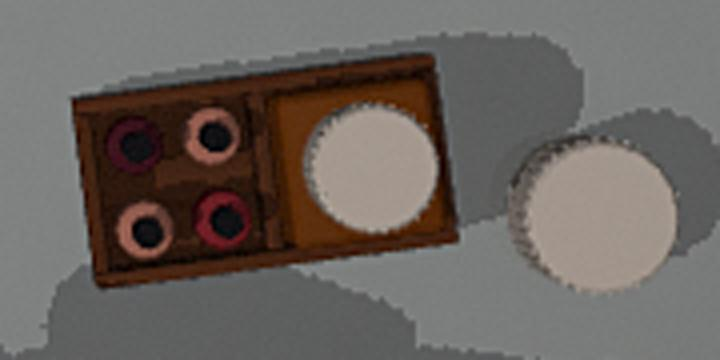

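View pics/crop2.png

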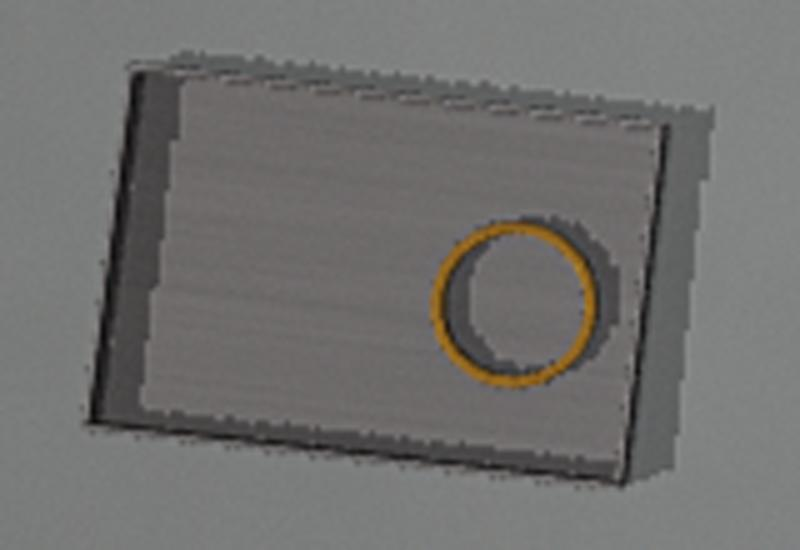

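The crop shows the smaller lid sitting on amber glass in the organiser, with its centre at about (402,256). It measures 60.7 mm across, as described, and the loose look-alike is larger. The lid position (0.529,-0.242) matches the organiser's well centre (0.529,-0.242) to under a millimetre. The tray's empty half is at higher y. I'll turn the tool first, to learn joint 6's sign, then move above the lid.

```bash
python3 -m inch '[{"gripper":1,"offset":[0,0,-1],"turn":9},{"gripper":1,"offset":[0,0,-1],"turn":8},{"gripper":1,"offset":[0,0,0],"turn":0}]' 60; python3 -c "
from h import *
s=status.get_state();print(s['q'],s['tool_pos'],s['eef_rot'])"
```

```text
t: 1.92
tool_pos: [0.2072, 0.4822, 0.2126]
eef_rot: [3.141, 0.0, 0.861]
force: [-0.2, -0.3, 0.1]
gripper_width: 0.0854
[ 1.16498041e+00  2.32561217e-01  3.06884448e-02  1.36943486e+00
 -4.11271660e-06  1.87453543e+00] [0.20719179 0.48221262 0.21264312] [3.14143580e+00 4.86672736e-04 8.61241263e-01]
```

```bash
python3 -m inch '[{"gripper":1,"offset":[-2.12,4.48,0],"turn":0},{"gripper":1,"offset":[-2.12,4.48,0],"turn":0},{"gripper":1,"offset":[-2.12,4.48,0],"turn":0},{"gripper":1,"offset":[-2.12,4.48,0],"turn":0},{"gripper":1,"offset":[-2.12,4.48,0],"turn":0},{"gripper":1,"offset":[-2.12,4.48,0],"turn":0},{"gripper":1,"offset":[-2.12,4.48,0],"turn":0},{"gripper":1,"offset":[-2.12,4.48,0],"turn":0},{"gripper":1,"offset":[-2.12,4.48,0],"turn":0},{"gripper":1,"offset":[-2.12,4.48,0],"turn":0},{"gripper":1,"offset":[-2.12,4.48,0],"turn":0},{"gripper":1,"offset":[-2.12,4.48,0],"turn":0},{"gripper":1,"offset":[-2.12,4.48,0],"turn":0},{"gripper":1,"offset":[-2.12,4.48,0],"turn":0},{"gripper":1,"offset":[-2.12,4.48,0],"turn":0},{"gripper":1,"offset":[-2.12,4.48,0],"turn":0},{"gripper":1,"offset":[0,0,0],"turn":0}]'
cat > w.py <<'E'
from h import *
import sys
st=status.get_state(); im=eyes.get_image("wrist"); cv2.imwrite("pics/%s.png"%sys.argv[1],im["color"])
print(st["t"],st["tool_pos"],st["eef_rot"],st["q"],st["force"],st["moment"])
from scipy.spatial.transform import Rotation as Ro
R=Ro.from_euler("xyz",st["eef_rot"]).as_matrix()
for o in outline_of("wrist","lid"):
    m=o["region"].astype(np.uint8); M=cv2.moments(m)
    P=ray(im,M["m10"]/M["m00"],M["m01"]/M["m00"],.1075,st)
    ct=max(cv2.findContours(m,0,2)[0],key=cv2.contourArea)
    W=np.array([ray(im,*p[0],.1075,st)[:2] for p in ct],np.float32)
    (x,y),rr=cv2.minEnclosingCircle(W)
    print(o["conf"],o["box"],"cent",P,"circ",x,y,rr,"tool off cm",100*R.T@(P-st["tool_pos"]))
    # extents in tool axes
    T=(W-np.array(st["tool_pos"])[:2])@R[:2,:2]; print("tool ext",T.min(0),T.max(0))
E
python3 w.py wrist1
```

```text
t: 4.05
tool_pos: [0.5602, -0.2555, 0.2049]
eef_rot: [-3.141, -0.0, 0.929]
force: [-0.1, 0.1, -0.8]
gripper_width: 0.0856
4.05 [ 0.56021308 -0.25546921  0.20485893] [-3.14094933e+00 -7.29441388e-05  9.28532634e-01] [-4.27966946e-01  3.95407058e-01  2.46705157e-01  1.42270752e+00
  2.08083977e-04  2.14296660e-01] [-0.12069851  0.13991963 -0.8142618 ] [-0.03725355 -0.03856947  0.01118914]
0.89 [192.4, 160.0, 67.6, 62.3] cent [ 0.49938224 -0.33189639  0.1075    ] circ 0.4987475872039795 -0.3321804702281952 0.03593353554606438 tool off cm [-9.76437995 -0.28665537  9.73536693]
tool ext [-0.13204195 -0.03425307] [-0.06345341  0.03095474]
0.71 [280.7, 131.6, 58.0, 59.6] cent [ 0.52744396 -0.24282935  0.1075    ] circ 0.5279730558395386 -0.24343834817409515 0.02985794097185135 tool off cm [-0.95148528 -3.37483634  9.73799647]
tool ext [-0.03880667 -0.06244596] [ 0.01965197 -0.00420788]
```

View pics/wrist1.png

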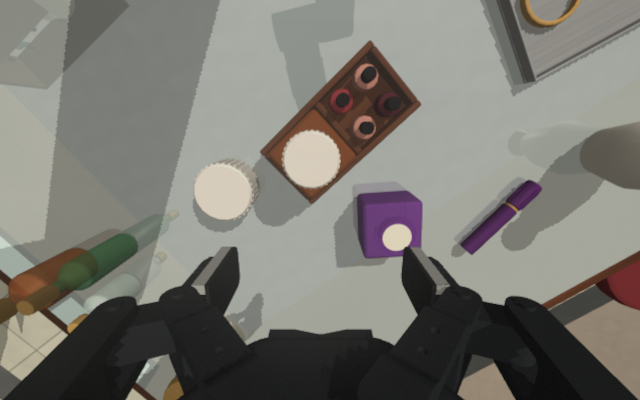

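The wrist picture shows our lid at (311,159) on the amber jar. The bigger look-alike is at (224,190) and the purple jar at (390,225). The wrist's lid position agrees with the top camera's to about 1.5 mm. I'll centre over it and go down part way.

```bash
python3 -m inch '[{"gripper":1,"offset":[-0.4,-1.6,1],"turn":0},{"gripper":1,"offset":[-0.4,-1.6,1.2],"turn":0},{"gripper":1,"offset":[0,0,1.2],"turn":0},{"gripper":1,"offset":[0,0,0],"turn":0},{"gripper":1,"offset":[0,0,0],"turn":0}]' 60
python3 w.py wrist2
```

```text
t: 4.78
tool_pos: [0.5275, -0.2357, 0.1718]
eef_rot: [-3.141, -0.001, 0.939]
force: [0.2, -0.7, -0.3]
gripper_width: 0.0855
4.775 [ 0.5274893  -0.23573021  0.17179175] [-3.14142375e+00 -1.36898236e-03  9.39037218e-01] [-0.4210876   0.33595151  0.07206064  1.30678435  0.00137404  0.21067148] [ 0.22991166 -0.72325267 -0.30275464] [-0.01194679 -0.00113617  0.03576897]
0.95 [187.1, 188.9, 70.5, 69.2] cent [ 0.49002562 -0.32287406  0.1075    ] circ 0.49213364720344543 -0.3241511583328247 0.036428775638341904 tool off cm [-9.25368829  2.12421564  6.41615451]
tool ext [-0.12662906 -0.0094301 ] [-0.05899067  0.05637601]
0.8 [284.9, 170.7, 61.7, 64.6] cent [ 0.52551626 -0.24128571  0.1075    ] circ 0.5262616276741028 -0.24205607175827026 0.0323747955262661 tool off cm [-0.57364449  0.16995148  6.42836743]
tool ext [-0.03510337 -0.02873717] [0.02373789 0.03422067]
```

View pics/wrist2.png

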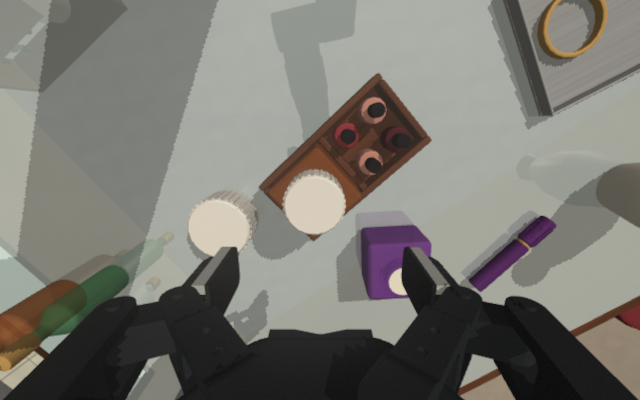

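The lid is at (315,202). The wrist outline includes the ribbed side, so I'll fit the bright top face only.

```bash
python3 - <<'E'
from h import *
from scipy.spatial.transform import Rotation as Ro
st=status.get_state(); im=eyes.get_image("wrist")
g=cv2.cvtColor(im["color"],6); m=(g>195).astype(np.uint8); n,L,S,C=cv2.connectedComponentsWithStats(m)
k=L[202,315]; ct=max(cv2.findContours((L==k).astype(np.uint8),0,1)[0],key=cv2.contourArea)
hull=cv2.convexHull(ct); (u,v),ax,an=cv2.fitEllipse(ct); print(g[202,315],(u,v),ax,ray(im,u,v,.1075,st),S[k])
P=ray(im,u,v,.1075,st); R=Ro.from_euler("xyz",st["eef_rot"]).as_matrix(); print(100*R.T@(P-st["tool_pos"]),st["tool_pos"],st["eef_rot"])
t=np.array([.5283,-.2425,.071]); print("avg target",100*R.T@(t-st["tool_pos"]))
im=eyes.get_image("top"); print(proj(im,[[.5283,-.2425,.1075]]))
s=eyes.get_image("side"); print(proj(s,[[.5283,-.2425,.1075]]))
cv2.imwrite("pics/side1.png",cv2.resize(s["color"][120:260,280:460],None,fx=4,fy=4))
cv2.imwrite("pics/top1.png",cv2.resize(im["color"][215:305,310:490],None,fx=4,fy=4))
E
```

```text
206 (314.49822998046875, 204.03099060058594) (56.088233947753906, 58.156124114990234) [ 0.526727   -0.24225448  0.1075    ] [ 285  175   60   58 2639]
[-0.56805148  0.31286231  6.4193273 ] [ 0.52752082 -0.23590077  0.1717015 ] [-3.14135593e+00 -1.32895100e-03  9.38722945e-01]
avg target [-0.49977549  0.45514269 10.06938768]
[[403.20350719 256.62190194]]
[[375.03993274 170.62098176]]
```

View pics/side1.png

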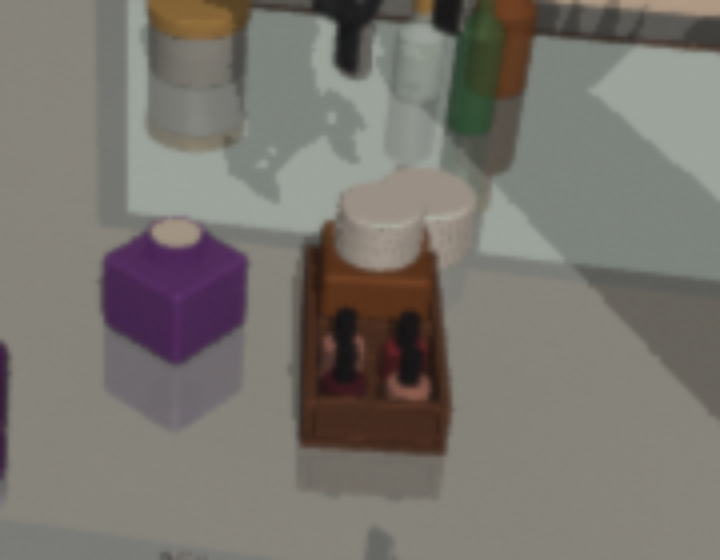

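```bash
python3 -m inch '[{"gripper":1,"offset":[-0.53,0.39,0],"turn":0},{"gripper":1,"offset":[0,0,0],"turn":10},{"gripper":1,"offset":[0,0,0],"turn":10},{"gripper":1,"offset":[0,0,0],"turn":10},{"gripper":1,"offset":[0,0,0],"turn":10},{"gripper":1,"offset":[0,0,0],"turn":10},{"gripper":1,"offset":[0,0,0],"turn":10},{"gripper":1,"offset":[0,0,0],"turn":10},{"gripper":1,"offset":[0,0,0],"turn":10},{"gripper":1,"offset":[0,0,0],"turn":10},{"gripper":1,"offset":[0,0,0],"turn":0},{"gripper":1,"offset":[0,0,0],"turn":0}]' 40
python3 - <<'E'
from h import *
from scipy.spatial.transform import Rotation as Ro
st=status.get_state(); im=eyes.get_image("wrist"); cv2.imwrite("pics/wrist3.png",im["color"])
g=cv2.cvtColor(im["color"],6); m=(g>195).astype(np.uint8); n,L,S,C=cv2.connectedComponentsWithStats(m)
p=proj(im,[[.5276,-.2424,.1075]],st)[0]; print(p)
k=L[int(p[1]),int(p[0])]; ct=max(cv2.findContours((L==k).astype(np.uint8),0,1)[0],key=cv2.contourArea)
(u,v),ax,an=cv2.fitEllipse(ct); P=ray(im,u,v,.1075,st); R=Ro.from_euler("xyz",st["eef_rot"]).as_matrix()
print((u,v),ax,S[k],P,100*R.T@(P-st["tool_pos"]),st["tool_pos"],st["eef_rot"],st["q"])
E
```

```text
t: 6.52
tool_pos: [0.5282, -0.2489, 0.1716]
eef_rot: [-3.141, -0.001, -0.681]
force: [-0.5, 0.6, -0.0]
gripper_width: 0.0854
[315.25801272 195.50168582]
(315.9539794921875, 194.43299865722656) (56.2255973815918, 59.138282775878906) [ 286  165   60   59 2691] [ 0.52874009 -0.24201788  0.1075    ] [-0.39375057 -0.56533175  6.40567651] [ 0.52816532 -0.24887945  0.17155717] [-3.14099762e+00 -9.68948299e-04 -6.81380044e-01] [-4.40560942e-01  3.45780432e-01  8.61197100e-02  1.31005270e+00
  3.46768609e-04  1.81161533e+00]
```

View pics/wrist3.png

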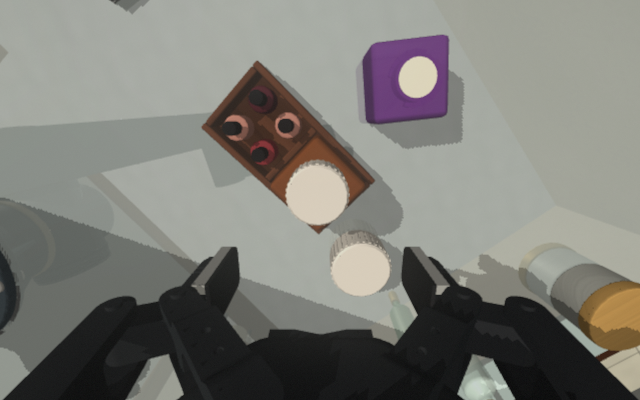

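Two wrist views 93° apart give the lid at (0.528,-0.243) once I cancel the camera's own offset, which agrees with the top camera. The lid is at (316,194) in this view. Now I'll centre and descend.

```bash
python3 -m inch '[{"gripper":1,"offset":[-0.4,-0.46,0],"turn":0},{"gripper":1,"offset":[0,0,0],"turn":0},{"gripper":1,"offset":[0,0,1.5],"turn":0},{"gripper":1,"offset":[0,0,1.5],"turn":0},{"gripper":1,"offset":[0,0,1.2],"turn":0},{"gripper":1,"offset":[0,0,0],"turn":0},{"gripper":1,"offset":[0,0,0],"turn":0}]' 20
```

```text
t: 7.45
tool_pos: [0.5273, -0.242, 0.1254]
eef_rot: [-3.142, 0.001, -0.678]
force: [-0.4, 0.5, 1.2]
gripper_width: 0.0853
```

```bash
python3 -m inch '[{"gripper":1,"offset":[0.1,0,1.5],"turn":0},{"gripper":1,"offset":[0,0,1.5],"turn":0},{"gripper":1,"offset":[0,0,1.2],"turn":0},{"gripper":1,"offset":[0,0,0],"turn":0},{"gripper":1,"offset":[0,0,0],"turn":0}]' 20
```

```text
t: 8.07
tool_pos: [0.5282, -0.2427, 0.0804]
eef_rot: [-3.142, 0.001, -0.678]
force: [0.2, 0.4, 0.1]
gripper_width: 0.0851
```

```bash
python3 -m inch '[{"gripper":1,"offset":[0,0,0.8],"turn":0},{"gripper":0.6,"offset":[0,0,0],"turn":0},{"gripper":0.6,"offset":[0,0,0],"turn":0},{"gripper":0.6,"offset":[0,0,0],"turn":0},{"gripper":0.6,"offset":[0,0,0],"turn":0},{"gripper":0.6,"offset":[0,0,0],"turn":0},{"gripper":0.6,"offset":[0,0,0],"turn":0}]' 20; python3 -c "
from h import *
s=status.get_state();print(s['q'],s['tool_pos'],s['force'],s['moment'],s['gripper_width'])"
```

```text
t: 8.95
tool_pos: [0.5289, -0.243, 0.0731]
eef_rot: [-3.141, -0.001, -0.678]
force: [-1.1, -0.4, 0.7]
gripper_width: 0.0513
[-4.30916691e-01  3.95749249e-01 -9.77583155e-02  1.07592474e+00
  2.90947397e-04  1.81767439e+00] [ 0.52891757 -0.2430491   0.07308843] [-1.06490582 -0.38427257  0.67306028] [-0.02011519  0.03207764 -0.01936156] 0.05129505196177061
```

The opening went to 51 mm with no force, though the lid is 60 mm across. I need to look.

```bash
python3 - <<'E'
from h import *
s=eyes.get_image("side"); t=eyes.get_image("top"); w=eyes.get_image("wrist")
a=cv2.resize(s["color"][110:250,300:440],(400,400)); b=cv2.resize(t["color"][200:300,350:450],(400,400))
cv2.imwrite("pics/c3.png",np.hstack([a,b])); cv2.imwrite("pics/w4.png",w["color"])
print(status.get_state()["gripper_width"])
E
```

```text
0.051454696037255374
```

View pics/c3.png

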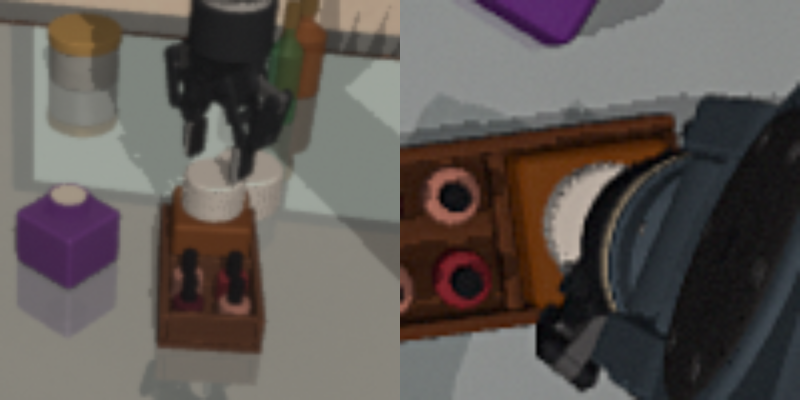

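View pics/w4.png

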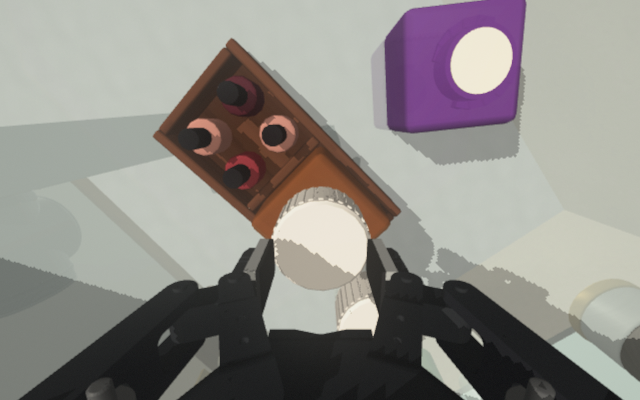

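```bash
python3 - <<'E'
from h import *
from scipy.spatial.transform import Rotation as Ro
st=status.get_state(); R=Ro.from_euler("xyz",st["eef_rot"]).as_matrix()
s=eyes.get_image("side"); w=eyes.get_image("wrist")
c=cv2.resize(s["color"][110:210,320:440],None,fx=6,fy=6,interpolation=cv2.INTER_CUBIC)
wi=w["color"].copy()
for h,col in [(.026,(0,0,255)),(.03,(0,255,0))]:
  for sg in (1,-1):
    for dz in (0,.006,.019):
      P=np.array(st["tool_pos"])+R@np.array([sg*h,0,-dz])
      p=proj(s,P)[0]; cv2.circle(c,(int((p[0]-320)*6),int((p[1]-110)*6)),3,col,-1)
      p=proj(w,P,st)[0]; cv2.circle(wi,tuple(p.astype(int).tolist()),2,col,-1)
cv2.imwrite("pics/c5.png",c); cv2.imwrite("pics/w5.png",wi[100:400,160:480])
E
```

```text
(no output)
```

View pics/c5.png

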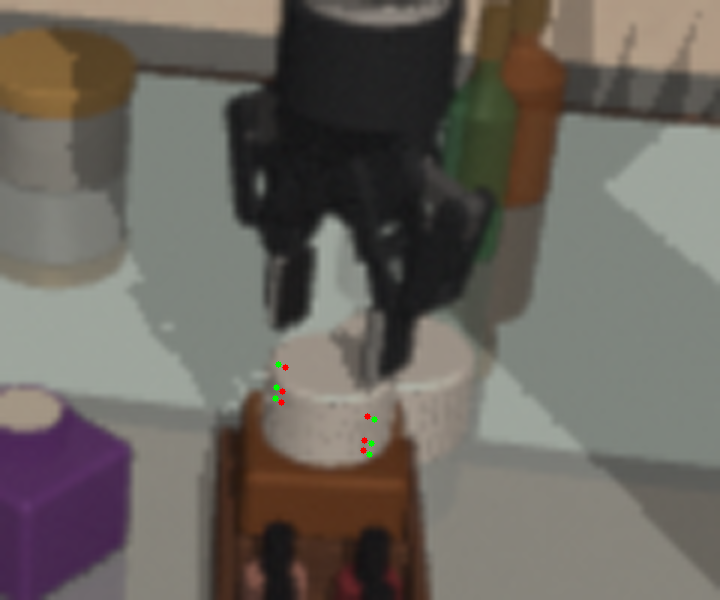

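View pics/w5.png

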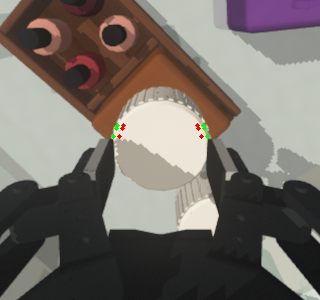

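The fingers are really about 40 mm short of the reported TCP. In the side view their tips sit above the lid (crop pixels (290,325) and (375,380)), and closing to 51 mm without contact confirms it. I'll measure this offset before going lower.

```bash
python3 - <<'E'
from h import *
from scipy.spatial.transform import Rotation as Ro
st=status.get_state(); R=Ro.from_euler("xyz",st["eef_rot"]).as_matrix()
s=eyes.get_image("side"); w=eyes.get_image("wrist")
c=cv2.resize(s["color"][110:210,320:440],None,fx=6,fy=6,interpolation=cv2.INTER_CUBIC)
wi=cv2.resize(w["color"][200:340,220:420],None,fx=4,fy=4,interpolation=cv2.INTER_CUBIC)
for h,col in [(.03,(255,0,0)),(.04,(0,0,255)),(.05,(0,255,0))]:
  for sg in (1,-1):
    for y in (-.011,.011):
      P=np.array(st["tool_pos"])+R@np.array([sg*.0257,y,-h])
      p=proj(s,P)[0]; cv2.circle(c,(int((p[0]-320)*6),int((p[1]-110)*6)),3,col,-1)
      p=proj(w,P,st)[0]; cv2.circle(wi,(int((p[0]-220)*4),int((p[1]-200)*4)),4,col,-1)
cv2.imwrite("pics/c6.png",c); cv2.imwrite("pics/w6.png",wi)
E
```

```text
(no output)
```

View pics/c6.png

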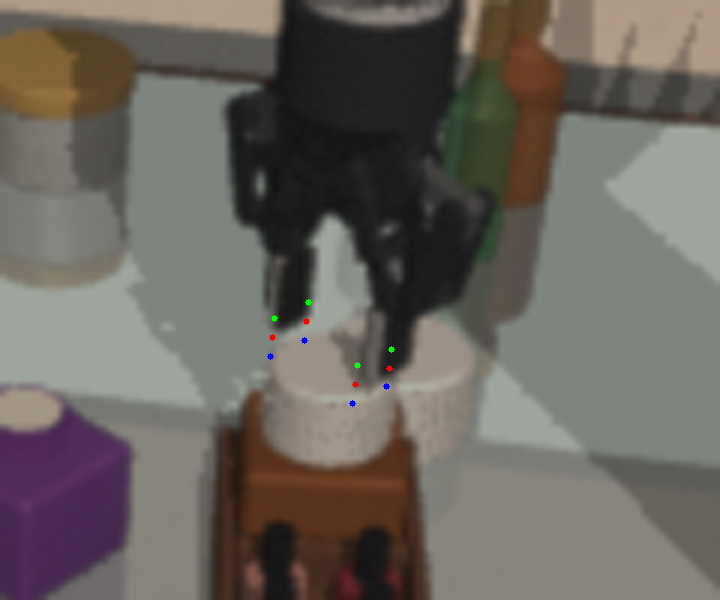

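View pics/w6.png

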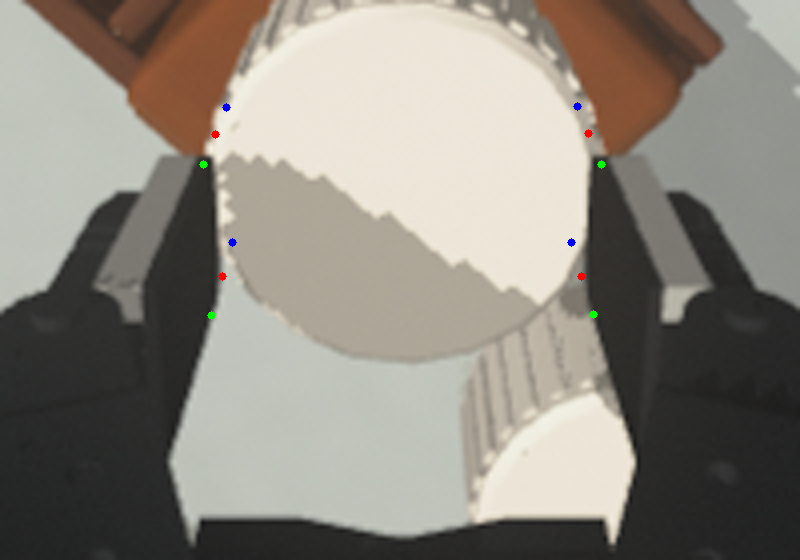

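Both views put the finger tips about 42 mm behind the reported TCP. The wrist tip corners at (213,155) and (217,290) match that, and the sideways centring is good. For tips at z≈0.077 around the 60 mm lid I need a reported z of about 0.034. I'll open and go down in steps.

```bash
python3 -m inch '[{"gripper":1,"offset":[0,0,0],"turn":0},{"gripper":1,"offset":[0,0,0],"turn":0},{"gripper":1,"offset":[0,0,0],"turn":0},{"gripper":1,"offset":[-0.08,0,0],"turn":0},{"gripper":1,"offset":[0,0,0],"turn":0},{"gripper":1,"offset":[0,0,1.2],"turn":0},{"gripper":1,"offset":[0,0,1],"turn":0},{"gripper":1,"offset":[0,0,0],"turn":0}]' 20
python3 - <<'E'
from h import *
s=eyes.get_image("side"); w=eyes.get_image("wrist")
a=cv2.resize(s["color"][110:210,320:440],(480,400),interpolation=cv2.INTER_CUBIC); b=cv2.resize(w["color"][140:400,160:480],(320,260))
b=np.vstack([b,np.zeros((140,320,3),np.uint8)]); cv2.imwrite("pics/c7.png",np.hstack([a,b]))
print(status.get_state()["tool_pos"],status.get_state()["eef_rot"])
E
```

```text
t: 10.3
tool_pos: [0.5279, -0.2423, 0.0489]
eef_rot: [-3.141, -0.0, -0.678]
force: [-0.4, 0.2, -0.1]
gripper_width: 0.0854
[ 0.52837352 -0.24255435  0.04978432] [-3.14091645e+00 -1.47226914e-03 -6.77747384e-01]
```

View pics/c7.png

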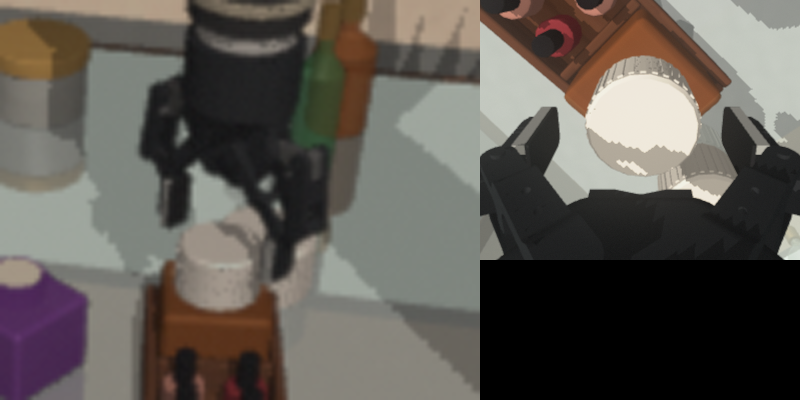

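Side crop: the fingers straddle the lid, with tips at (175,225) and (280,278), about level with its top part. I'll go down 15 mm more and close gently.

```bash
python3 -m inch '[{"gripper":1,"offset":[0,0,0.8],"turn":0},{"gripper":1,"offset":[0,0,0.7],"turn":0},{"gripper":1,"offset":[0,0,0],"turn":0},{"gripper":0.6,"offset":[0,0,0],"turn":0},{"gripper":0.6,"offset":[0,0,0],"turn":0},{"gripper":0.6,"offset":[0,0,0],"turn":0},{"gripper":0.6,"offset":[0,0,0],"turn":0},{"gripper":0.6,"offset":[0,0,0],"turn":0}]' 20
python3 - <<'E'
from h import *
st=status.get_state();print(st["tool_pos"],st["force"],st["moment"],st["gripper_width"])
s=eyes.get_image("side"); w=eyes.get_image("wrist")
a=cv2.resize(s["color"][110:210,320:440],(480,400),interpolation=cv2.INTER_CUBIC); b=cv2.resize(w["color"][140:400,160:480],(320,260))
b=np.vstack([b,np.zeros((140,320,3),np.uint8)]); cv2.imwrite("pics/c8.png",np.hstack([a,b]))
E
```

```text
t: 11.4
tool_pos: [0.5289, -0.2428, 0.0345]
eef_rot: [-3.141, -0.003, -0.678]
force: [0.5, -0.3, -0.9]
gripper_width: 0.0597
[ 0.52890557 -0.24276251  0.03448276] [ 0.54527816 -0.29923949 -0.87700856] [-0.02862355 -0.02734834  0.02156267] 0.059712572191338034
```

View pics/c8.png

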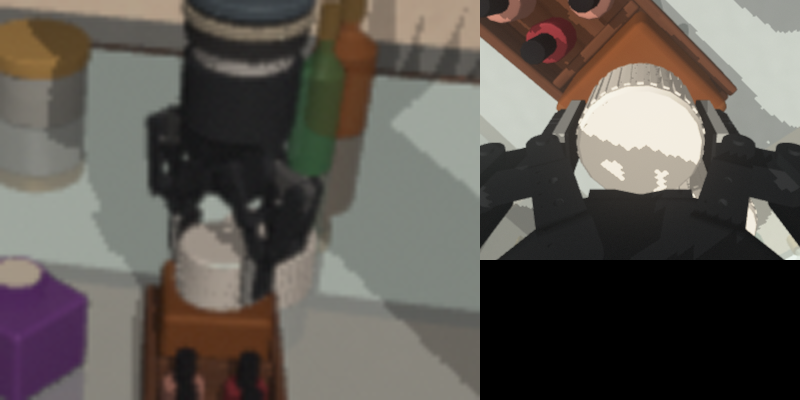

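The fingers stopped at 59.7 mm, so the lid is between the pads with no side load. I'll open, turn 90° back so the second grip centres the other axis, and grip firmly there.

```bash
python3 -m inch '[{"gripper":1,"offset":[0,0,0],"turn":0},{"gripper":1,"offset":[0,0,0],"turn":0},{"gripper":1,"offset":[0,0,0],"turn":0},{"gripper":1,"offset":[0,0,0],"turn":-10},{"gripper":1,"offset":[0,0,0],"turn":-10},{"gripper":1,"offset":[0,0,0],"turn":-10},{"gripper":1,"offset":[0,0,0],"turn":-10},{"gripper":1,"offset":[0,0,0],"turn":-10},{"gripper":1,"offset":[0,0,0],"turn":-10},{"gripper":1,"offset":[0,0,0],"turn":-10},{"gripper":1,"offset":[0,0,0],"turn":-10},{"gripper":1,"offset":[0,0,0],"turn":-10},{"gripper":1,"offset":[0,0,0],"turn":0},{"gripper":1,"offset":[0,0,0],"turn":0}]' 20
python3 w.py w9 | head -1
```

```text
t: 13.25
tool_pos: [0.5292, -0.2429, 0.0348]
eef_rot: [3.138, -0.001, 0.939]
force: [-0.9, -0.1, -0.3]
gripper_width: 0.0853
13.25 [ 0.52921604 -0.24293755  0.03482487] [ 3.13810198e+00 -9.95068832e-04  9.38810745e-01] [-4.30519922e-01  4.25050703e-01 -1.57934690e-01  9.84191746e-01
```

View pics/w9.png

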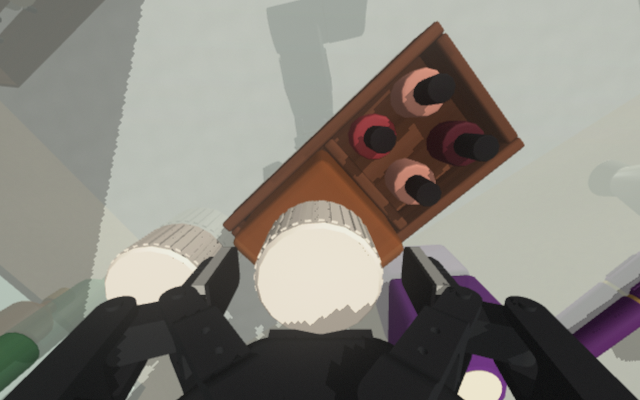

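The lid is centred at u≈319 between the fingers. I'll grip with 90 N.

```bash
python3 -m inch '[{"gripper":0.3,"offset":[0,0,0],"turn":0},{"gripper":0.3,"offset":[0,0,0],"turn":0},{"gripper":0.3,"offset":[0,0,0],"turn":0},{"gripper":0.3,"offset":[0,0,0],"turn":0},{"gripper":0.3,"offset":[0,0,0],"turn":0}]' 90
python3 w.py w10 | head -2
```

```text
t: 13.98
tool_pos: [0.5292, -0.2433, 0.0354]
eef_rot: [3.137, -0.001, 0.937]
force: [0.8, -0.2, 1.7]
gripper_width: 0.0582
13.975 [ 0.52924262 -0.24331432  0.03542369] [ 3.13738355e+00 -5.50059104e-04  9.36579213e-01] [-4.30739548e-01  4.24353022e-01 -1.57375735e-01  9.84834144e-01
 -3.11852190e-04  2.03478063e-01] [ 0.81720811 -0.21982749  1.66555457] [-0.04674996  0.1041319   0.01440776]
```

```bash
python3 -m inch '[{"gripper":0.3,"offset":[0,0,0],"turn":-10.5},{"gripper":0.3,"offset":[0,0,0],"turn":-10.5},{"gripper":0.3,"offset":[0,0,0],"turn":-10.5},{"gripper":0.3,"offset":[0,0,0],"turn":0}]' 90
python3 - <<'E'
from h import *
st=status.get_state();print(st["tool_pos"],st["eef_rot"],st["force"],st["moment"],st["gripper_width"],st["q"])
s=eyes.get_image("side"); w=eyes.get_image("wrist"); cv2.imwrite("pics/w11.png",w["color"])
E
```

```text
t: 14.58
tool_pos: [0.5296, -0.242, 0.0356]
eef_rot: [3.137, -0.002, 1.496]
force: [1.5, -0.5, 0.5]
gripper_width: 0.058
[ 0.52961657 -0.24201856  0.03556661] [ 3.13678913e+00 -1.50582694e-03  1.49625935e+00] [ 1.45844405 -0.54137936  0.4687799 ] [-0.12627918 -0.06199418  0.05630901] 0.057956841511111405 [-0.43046622  0.42411232 -0.15736965  0.98533661  0.00308527 -0.35591949]
```

View pics/w11.png

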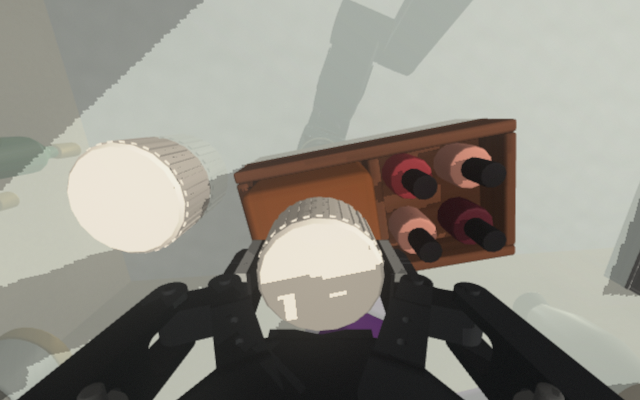

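The tool turned 32°, the reaction moment is back near zero and the lid is still held at (320,265), so it has cracked loose. I'll carry on easily to about 120° in total.

```bash
python3 -m inch '[{"gripper":0.3,"offset":[0,0,0],"turn":-8},{"gripper":0.3,"offset":[0,0,0],"turn":-8},{"gripper":0.3,"offset":[0,0,0],"turn":-8},{"gripper":0.3,"offset":[0,0,0],"turn":-8},{"gripper":0.3,"offset":[0,0,0],"turn":-8},{"gripper":0.3,"offset":[0,0,0],"turn":-8},{"gripper":0.3,"offset":[0,0,0],"turn":-8},{"gripper":0.3,"offset":[0,0,0],"turn":-8},{"gripper":0.3,"offset":[0,0,0],"turn":-8},{"gripper":0.3,"offset":[0,0,0],"turn":-8},{"gripper":0.3,"offset":[0,0,0],"turn":-6},{"gripper":0.3,"offset":[0,0,0],"turn":0}]' 90
python3 - <<'E'
from h import *
st=status.get_state();print(st["tool_pos"],st["eef_rot"],st["force"],st["moment"],st["gripper_width"],st["q"])
s=eyes.get_image("side"); w=eyes.get_image("wrist"); cv2.imwrite("pics/w12.png",w["color"])
E
```

```text
t: 16.18
tool_pos: [0.5276, -0.2404, 0.0354]
eef_rot: [3.137, 0.001, 2.997]
force: [1.0, -0.1, 0.6]
gripper_width: 0.0578
[ 0.52755112 -0.2403656   0.03542454] [3.13744528e+00 8.31287845e-04 2.99659477e+00] [ 1.00060315 -0.12848383  0.6118508 ] [-0.06905111 -0.04224175 -0.00095175] 0.057849967530809225 [-0.43003474  0.42353361 -0.15874874  0.98888245  0.00421378 -1.85583568]
```

View pics/w12.png

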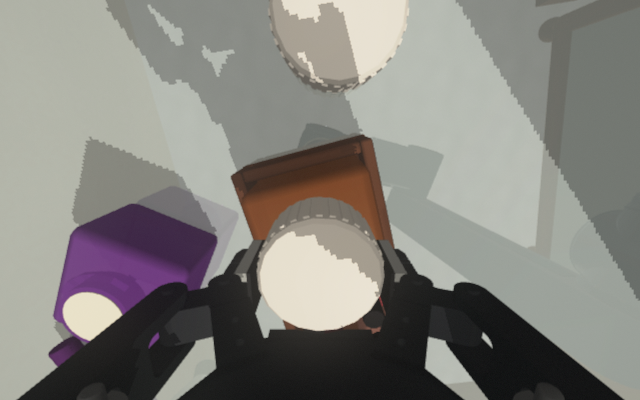

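The total is 118° (safe range 110–130) and the moment is near zero. The tool drifted 3 mm, but the force is only 1 N. I'll lift slowly and check whether the jar follows.

```bash
python3 -m inch '[{"gripper":0.3,"offset":[0,0,-0.4],"turn":0},{"gripper":0.3,"offset":[0,0,-0.5],"turn":0},{"gripper":0.3,"offset":[0,0,0],"turn":0}]' 90
python3 - <<'E'
from h import *
st=status.get_state();print(st["tool_pos"],st["force"],st["moment"])
s=eyes.get_image("side"); w=eyes.get_image("wrist")
a=cv2.resize(s["color"][110:210,320:440],(480,400),interpolation=cv2.INTER_CUBIC); b=cv2.resize(w["color"][140:400,160:480],(320,260))
b=np.vstack([b,np.zeros((140,320,3),np.uint8)]); cv2.imwrite("pics/c13.png",np.hstack([a,b]))
E
```

```text
t: 16.65
tool_pos: [0.5275, -0.2404, 0.0449]
eef_rot: [3.137, 0.001, 2.991]
force: [-0.3, -0.1, 0.0]
gripper_width: 0.0578
[ 0.52751779 -0.24038752  0.0449386 ] [-0.30111549 -0.12919849  0.01409773] [-0.04390392 -0.01619665  0.03208207]
```

View pics/c13.png

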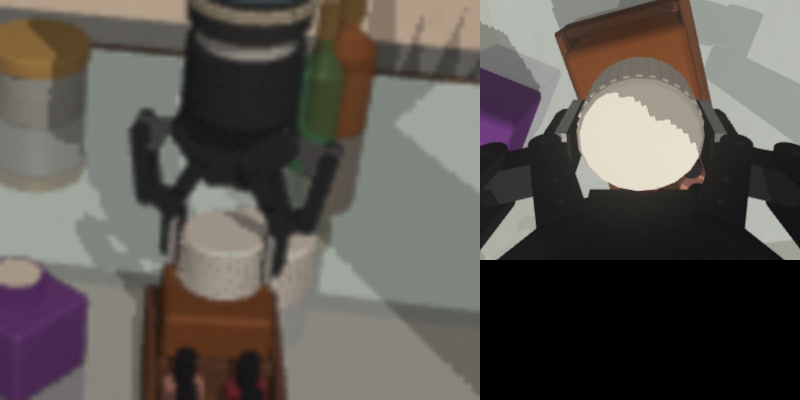

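The vertical force changed by -0.6 N, which is exactly the lid's weight, and the amber jar stays down in the side crop. I'll lift on.

```bash
python3 -m inch '[{"gripper":0.3,"offset":[0,0,-0.8],"turn":0},{"gripper":0.3,"offset":[0,0,-0.8],"turn":0},{"gripper":0.3,"offset":[0,0,-1],"turn":0},{"gripper":0.3,"offset":[0,0,-1],"turn":0},{"gripper":0.3,"offset":[0,0,-1.5],"turn":0},{"gripper":0.3,"offset":[0,0,-1.5],"turn":0},{"gripper":0.3,"offset":[0,0,-1.5],"turn":0},{"gripper":0.3,"offset":[0,0,0],"turn":0}]' 90
python3 - <<'E'
from h import *
from scipy.spatial.transform import Rotation as Ro
st=status.get_state();print(st["tool_pos"],st["force"],st["eef_rot"])
s=eyes.get_image("side"); t=eyes.get_image("top")
cv2.imwrite("pics/c14.png",np.hstack([cv2.resize(s["color"][90:210,320:440],(400,400)),cv2.resize(t["color"][180:300,120:240],(400,400))]))
# tray: rim corners from the network outline
im=t
for o in outline_of("top","tray")[:1]:
  m=o["region"].astype(np.uint8); ct=max(cv2.findContours(m,0,2)[0],key=cv2.contourArea)
  b=cv2.boxPoints(cv2.minAreaRect(ct)); W=np.array([ray(im,*p,.02) for p in b]); print(W.mean(0),W[:,:2].round(3).tolist())
d=np.array([.133,.99]); 
for q in outline_of("top","bangle")[:1]:
  M=cv2.moments(q["region"].astype(np.uint8)); print("bangle",ray(im,M["m10"]/M["m00"],M["m01"]/M["m00"],.01))
R=Ro.from_euler("xyz",st["eef_rot"]).as_matrix()
print("to target cm",100*R.T@(np.array([.570,.193,st["tool_pos"][2]])-st["tool_pos"]))
E
```

```text
t: 17.75
tool_pos: [0.5278, -0.2409, 0.1329]
eef_rot: [3.138, 0.002, 2.991]
force: [0.8, -0.3, -1.3]
gripper_width: 0.0578
[ 0.52775786 -0.24090015  0.13289716] [ 0.82811018 -0.34089958 -1.3284456 ] [3.13786612e+00 2.41929055e-03 2.99134677e+00]
[0.56394417 0.14364168 0.02      ] [[0.504, 0.263], [0.654, 0.245], [0.624, 0.023], [0.474, 0.043]]
bangle [0.55033769 0.08786461 0.01      ]
to target cm [ 2.31803953 43.53320006  0.1566206 ]
```

View pics/c14.png

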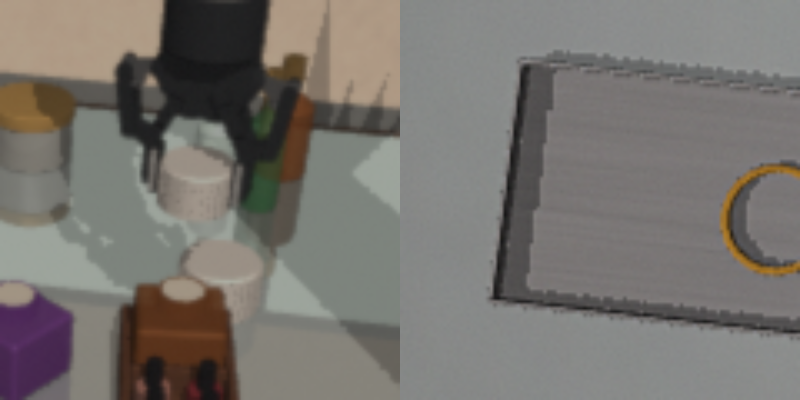

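The amber jar stands open in its well, with its neck at crop (183,290), and the lid hangs level in the fingers. I'll carry it to the tray's empty half, target (0.571,0.193).

```bash
python3 -m inch '[{"gripper":0.3,"offset":[0.2,2,0],"turn":0},{"gripper":0.3,"offset":[0.2,3,0],"turn":0},{"gripper":0.3,"offset":[0.25,4.2,0],"turn":0},{"gripper":0.3,"offset":[0.25,4.2,0],"turn":0},{"gripper":0.3,"offset":[0.25,4.2,0],"turn":0},{"gripper":0.3,"offset":[0.25,4.2,0],"turn":0},{"gripper":0.3,"offset":[0.25,4.2,0],"turn":0},{"gripper":0.3,"offset":[0.2,4.2,0],"turn":0},{"gripper":0.3,"offset":[0.2,4.2,0],"turn":0},{"gripper":0.3,"offset":[0.2,4.2,0],"turn":0},{"gripper":0.3,"offset":[0,2.5,0],"turn":0},{"gripper":0.3,"offset":[0,1,0],"turn":0},{"gripper":0.3,"offset":[0,0,0],"turn":0},{"gripper":0.3,"offset":[0,0,0],"turn":0}]' 90
cat > to.py <<'E'
from h import *
from scipy.spatial.transform import Rotation as Ro
st=status.get_state(); R=Ro.from_euler("xyz",st["eef_rot"]).as_matrix()
print(st["t"],st["tool_pos"],st["eef_rot"],st["force"],st["moment"],st["gripper_width"])
print("to target cm",100*R.T@(np.array([.5707,.193,st["tool_pos"][2]])-st["tool_pos"]))
E
python3 to.py
```

```text
t: 19.7
tool_pos: [0.559, 0.2025, 0.1268]
eef_rot: [3.137, -0.013, 2.995]
force: [0.1, -0.0, -0.8]
gripper_width: 0.0581
19.7 [0.55902889 0.20247768 0.12684745] [ 3.13674268 -0.01334809  2.99451208] [ 0.13493042 -0.02600371 -0.76798959] [-0.01365162 -0.04397851 -0.03373593] 0.058055426923107716
to target cm [-1.2932907  -0.76640086 -0.02098124]
```

```bash
python3 -m inch '[{"gripper":0.3,"offset":[-1.3,-0.75,0],"turn":0},{"gripper":0.3,"offset":[0,0,0],"turn":0},{"gripper":0.3,"offset":[0,0,2.5],"turn":0},{"gripper":0.3,"offset":[0,0,3],"turn":0},{"gripper":0.3,"offset":[0,0,2.5],"turn":0},{"gripper":0.3,"offset":[0,0,1],"turn":0},{"gripper":0.3,"offset":[0,0,0],"turn":0},{"gripper":0.3,"offset":[0,0,0],"turn":0}]' 90
python3 to.py
python3 - <<'E'
from h import *
s=eyes.get_image("side"); w=eyes.get_image("wrist"); t=eyes.get_image("top")
cv2.imwrite("pics/c15.png",np.hstack([cv2.resize(s["color"][200:360,250:410],(400,400)),cv2.resize(t["color"][180:300,140:260],(400,400))])); cv2.imwrite("pics/w15.png",w["color"])
E
```

```text
t: 20.7
tool_pos: [0.5735, 0.1881, 0.0367]
eef_rot: [3.135, -0.01, 2.986]
force: [0.4, 0.6, -0.0]
gripper_width: 0.0579
20.7 [0.57346112 0.18811278 0.03667993] [ 3.13531644 -0.0098379   2.98649646] [ 0.38602076  0.63585966 -0.00727982] [0.04241201 0.0086552  0.03476478] 0.057891874470397495
to target cm [0.34827583 0.44017271 0.00618913]
```

View pics/c15.png

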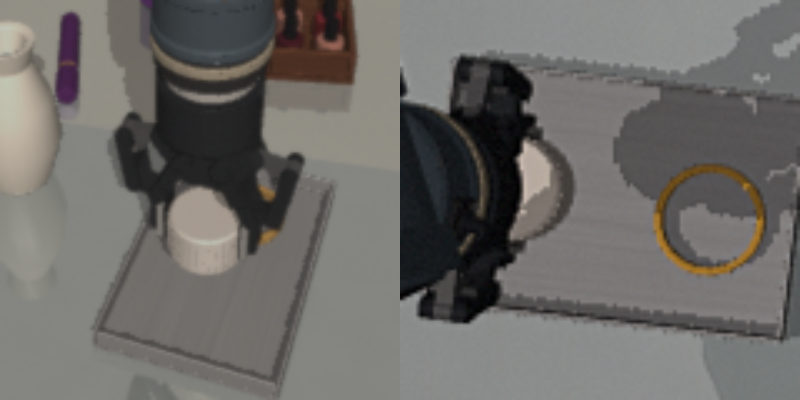

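View pics/w15.png

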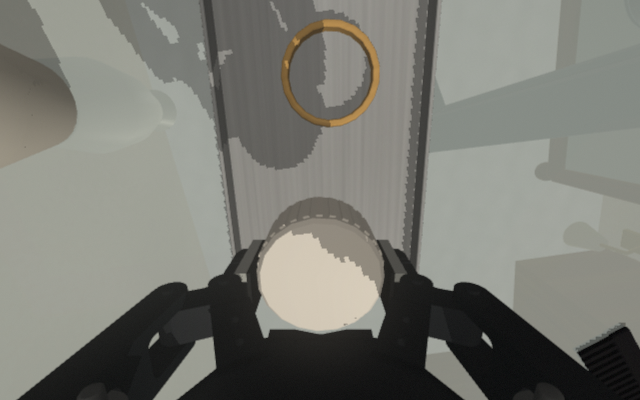

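The lid is centred between the tray walls at wrist (320,270), well clear of the bangle at (330,73). I'll correct the remaining 5 mm and keep going down.

```bash
python3 -m inch '[{"gripper":0.3,"offset":[0.3,0.4,0],"turn":0},{"gripper":0.3,"offset":[0,0,1.5],"turn":0},{"gripper":0.3,"offset":[0,0,1.5],"turn":0},{"gripper":0.3,"offset":[0,0,1.5],"turn":0},{"gripper":0.3,"offset":[0,0,0.7],"turn":0},{"gripper":0.3,"offset":[0,0,0],"turn":0},{"gripper":0.3,"offset":[0,0,0],"turn":0}]' 90
python3 to.py
```

```text
t: 21.72
tool_pos: [0.57, 0.1936, -0.0193]
eef_rot: [3.136, -0.01, 2.987]
force: [-0.4, 0.3, -0.4]
gripper_width: 0.0582
21.725 [ 0.57002765  0.19357445 -0.01933179] [ 3.13550328 -0.01029545  2.98716482] [-0.3992324   0.2778606  -0.41404468] [ 0.02208439 -0.01801103 -0.00060786] 0.058207240872687534
to target cm [-0.07526688 -0.04641384 -0.00105758]
```

```bash
python3 -m inch '[{"gripper":0.3,"offset":[0,0,0.5],"turn":0},{"gripper":0.3,"offset":[0,0,0.4],"turn":0},{"gripper":0.3,"offset":[0,0,0],"turn":0},{"gripper":0.3,"offset":[0,0,0],"turn":0}]' 90
python3 to.py
python3 - <<'E'
from h import *
s=eyes.get_image("side")
cv2.imwrite("pics/c16.png",cv2.resize(s["color"][240:340,280:400],None,fx=5,fy=5,interpolation=cv2.INTER_CUBIC))
E
```

```text
t: 22.22
tool_pos: [0.5708, 0.1938, -0.0279]
eef_rot: [3.135, -0.009, 2.987]
force: [0.1, 0.1, -0.4]
gripper_width: 0.0578
22.225 [ 0.57076771  0.19384946 -0.02793295] [ 3.13467078 -0.00860376  2.98706172] [ 0.07136206  0.13867458 -0.43973248] [ 0.02179318  0.00115383 -0.0188606 ] 0.05779443743037793
to target cm [-0.00638391 -0.08497314 -0.00064311]
```

View pics/c16.png

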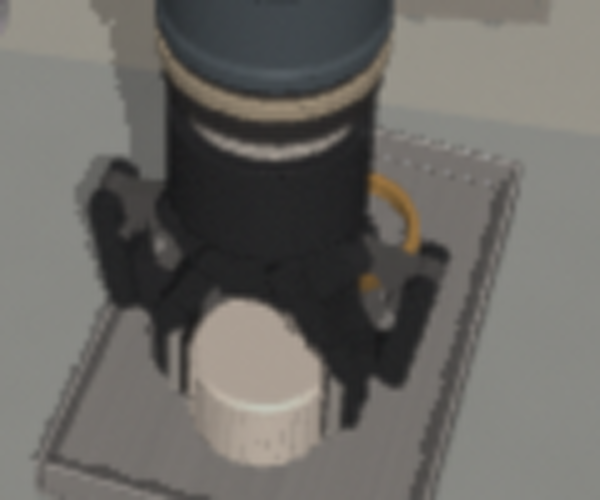

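Just above the floor, no contact yet. I'll creep down while watching the force.

```bash
python3 -m inch '[{"gripper":0.3,"offset":[0,0,0.2],"turn":0},{"gripper":0.3,"offset":[0,0,0.1],"turn":0},{"gripper":0.3,"offset":[0,0,0],"turn":0}]' 90
python3 to.py
```

```text
t: 22.65
tool_pos: [0.5709, 0.1939, -0.0309]
eef_rot: [3.134, -0.008, 2.987]
force: [0.3, 0.4, -1.0]
gripper_width: 0.0579
22.65 [ 0.5708582   0.19394001 -0.03093973] [ 3.13449299 -0.0082995   2.98707571] [ 0.29743083  0.43184661 -1.02319657] [-0.03745288  0.01461264  0.03594991] 0.05790864692071727
to target cm [ 0.00116499 -0.09531314 -0.00066703]
```

```bash
python3 -m inch '[{"gripper":0.3,"offset":[0,0,0.1],"turn":0},{"gripper":0.3,"offset":[0,0,0.05],"turn":0},{"gripper":0.3,"offset":[0,0,0],"turn":0}]' 90
python3 to.py
```

```text
t: 23.02
tool_pos: [0.5708, 0.1939, -0.0325]
eef_rot: [3.135, -0.008, 2.987]
force: [0.8, 0.5, -1.1]
gripper_width: 0.0577
23.025 [ 0.57083741  0.19392203 -0.03253898] [ 3.13452818 -0.00831601  2.98706554] [ 0.76178441  0.48168232 -1.12746322] [-0.03373065 -0.05956977  0.01455797] 0.05769413351757251
to target cm [-0.00061401 -0.09321714 -0.00066365]
```

```bash
python3 -m inch '[{"gripper":0.3,"offset":[0,0,0.08],"turn":0},{"gripper":0.3,"offset":[0,0,0],"turn":0}]' 90
python3 to.py
```

```text
t: 23.28
tool_pos: [0.571, 0.194, -0.0328]
eef_rot: [3.134, -0.008, 2.987]
force: [-0.1, 0.2, -0.7]
gripper_width: 0.0579
23.275 [ 0.57098462  0.19402913 -0.03281313] [ 3.1342457  -0.00785728  2.98710597] [-0.14193902  0.19896262 -0.72865082] [-0.04208679 -0.0137944   0.00670613] 0.05794219601573542
to target cm [ 0.01228672 -0.10606434 -0.00068272]
```

```bash
python3 -m inch '[{"gripper":0.3,"offset":[0,0,0.08],"turn":0},{"gripper":0.3,"offset":[0,0,0],"turn":0}]' 90
python3 to.py
```

```text
t: 23.52
tool_pos: [0.5711, 0.1941, -0.0328]
eef_rot: [3.134, -0.007, 2.987]
force: [0.2, 0.4, 1.0]
gripper_width: 0.0579
23.525 [ 0.57107525  0.1941267  -0.03283083] [ 3.13391695 -0.00727398  2.98708658] [0.16595864 0.40815355 0.98267108] [-0.00947357  0.00515251 -0.02432533] 0.057943493230164816
to target cm [ 0.01973835 -0.11709981 -0.00075526]
```

The height has stalled at -0.0328, against -0.033 expected, with an upward force of about 1 N, so the rim is on the tray floor. I'll release and back out upward.

```bash
python3 -m inch '[{"gripper":0.72,"offset":[0,0,0],"turn":0},{"gripper":0.78,"offset":[0,0,0],"turn":0},{"gripper":0.85,"offset":[0,0,0],"turn":0},{"gripper":0.9,"offset":[0,0,0],"turn":0},{"gripper":0.9,"offset":[0,0,0],"turn":0},{"gripper":0.9,"offset":[0,0,0],"turn":0}]' 20
python3 to.py
python3 - <<'E'
from h import *
w=eyes.get_image("wrist");cv2.imwrite("pics/w17.png",w["color"])
E
```

```text
t: 24.28
tool_pos: [0.5712, 0.1941, -0.0333]
eef_rot: [3.134, -0.007, 2.987]
force: [0.2, -0.1, -0.0]
gripper_width: 0.0768
24.275 [ 0.57115284  0.19414394 -0.0333202 ] [ 3.13390736 -0.00748099  2.98708008] [ 0.20778307 -0.11696811 -0.0273173 ] [ 0.00602015 -0.05582013 -0.0436644 ] 0.07682338993177915
to target cm [ 0.02713872 -0.11999872 -0.00071921]
```

View pics/w17.png

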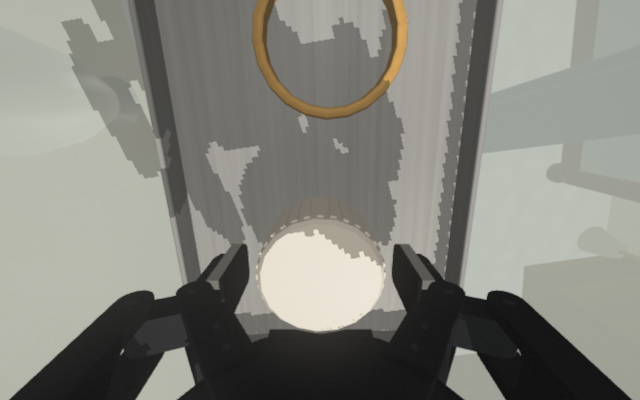

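The fingers are clear on both sides of the lid, which stands at (320,275). I'll raise straight up, then back away so the cameras can see.

```bash
python3 -m inch '[{"gripper":0.9,"offset":[0,0,-0.8],"turn":0},{"gripper":0.9,"offset":[0,0,-1],"turn":0},{"gripper":0.9,"offset":[0,0,-1.5],"turn":0},{"gripper":0.9,"offset":[0,0,-2],"turn":0},{"gripper":0.9,"offset":[0,0,-3],"turn":0},{"gripper":0.9,"offset":[0,0,-3],"turn":0},{"gripper":0.9,"offset":[0,0,-3],"turn":0},{"gripper":0.9,"offset":[0,0,-3],"turn":0},{"gripper":0.9,"offset":[3,0,0],"turn":0},{"gripper":0.9,"offset":[4,0,0],"turn":0},{"gripper":0.9,"offset":[4,0,0],"turn":0},{"gripper":0.9,"offset":[4,0,0],"turn":0},{"gripper":0.9,"offset":[4,0,0],"turn":0},{"gripper":0.9,"offset":[0,0,0],"turn":0},{"gripper":0.9,"offset":[0,0,0],"turn":0}]' 20
python3 m.py
python3 - <<'E'
from h import *
im=eyes.get_image("top");s=eyes.get_image("side"); c=im["color"]
cv2.imwrite("pics/topE.png",c); cv2.imwrite("pics/sideE.png",cv2.resize(s["color"][150:360,230:410],None,fx=3,fy=3))
g=cv2.cvtColor(c,6)
for o in outline_of("top","lid"):
  M=cv2.moments(o["region"].astype(np.uint8)); u,v=M["m10"]/M["m00"],M["m01"]/M["m00"]; P=ray(im,u,v,.039)
  d=P[:2]-np.array([.564,.1437]); a=-np.arctan2(.133,.99)
  print(o["conf"],o["box"],P,"tray xy",[d@[np.cos(a),np.sin(a)],d@[-np.sin(a),np.cos(a)]])
for o in outline_of("top","jar"): print("jar",o["conf"],o["box"])
E
```

```text
t: 26.2
tool_pos: [0.3817, 0.2231, 0.1614]
eef_rot: [3.125, 0.007, 2.987]
force: [0.4, -0.2, 0.5]
gripper_width: 0.077
lid 0.96 180.875 236.5 16.500572204589844 [0.57278717 0.16897167 0.1075    ] dia 0.058651549034561254
lid 0.75 458.0853576660156 267.743896484375 22.32421112060547 [ 0.50571269 -0.34331242  0.1075    ] dia 0.07772687248209272
organiser [ 0.5244 -0.1997  0.04  ] sides 0.185 0.098 corners [[0.561, -0.102], [0.585, -0.286], [0.487, -0.297], [0.464, -0.114]] [[326.0, 239.0], [418.0, 226.0], [425.0, 275.0], [333.0, 288.0]]
tray [0.5647 0.145  0.02  ] sides 0.155 0.229 corners [[0.503, 0.267], [0.657, 0.249], [0.627, 0.022], [0.473, 0.042]] [[144.0, 271.0], [153.0, 195.0], [265.0, 208.0], [256.0, 284.0]]
bangle [0.5502 0.0901 0.01  ] sides 0.068 0.067 corners [[0.55, 0.138], [0.598, 0.089], [0.55, 0.043], [0.503, 0.091]] [[209.0, 246.0], [233.0, 223.0], [256.0, 246.0], [232.0, 269.0]]
vase [0.751 0.062 0.16 ] sides 0.072 0.086 corners [[0.739, 0.116], [0.803, 0.084], [0.763, 0.008], [0.699, 0.04]] [[202.0, 142.0], [221.0, 106.0], [264.0, 127.0], [246.0, 164.0]]
kajal_case [ 0.7652 -0.0874  0.011 ] sides 0.13 0.024 corners [[0.762, -0.021], [0.792, -0.148], [0.768, -0.154], [0.739, -0.027]] [[285.0, 142.0], [346.0, 127.0], [349.0, 138.0], [288.0, 153.0]]
[ 0.58684365 -0.08184508  1.04356383]
0.86 [436.7, 248.1, 40.8, 40.3] [ 0.50008896 -0.3622742   0.039     ] tray xy [np.float64(0.004027098111950595), np.float64(-0.5099787217073153)]
0.81 [166.2, 220.9, 33.5, 30.9] [0.57099727 0.18740085 0.039     ] tray xy [np.float64(0.0011163179324597886), np.float64(0.04424341574058972)]
0.68 [149.0, 198.6, 112.8, 83.2] [0.5635559  0.13611639 0.039     ] tray xy [np.float64(0.0005695901671823109), np.float64(-0.007575220603583165)]
jar 0.91 [359.0, 160.4, 53.2, 50.2]
jar 0.64 [375.8, 236.3, 47.1, 42.2]
```

View pics/topE.png

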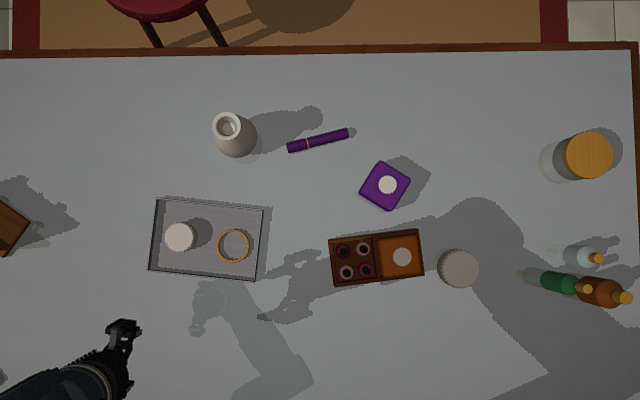

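View pics/sideE.png

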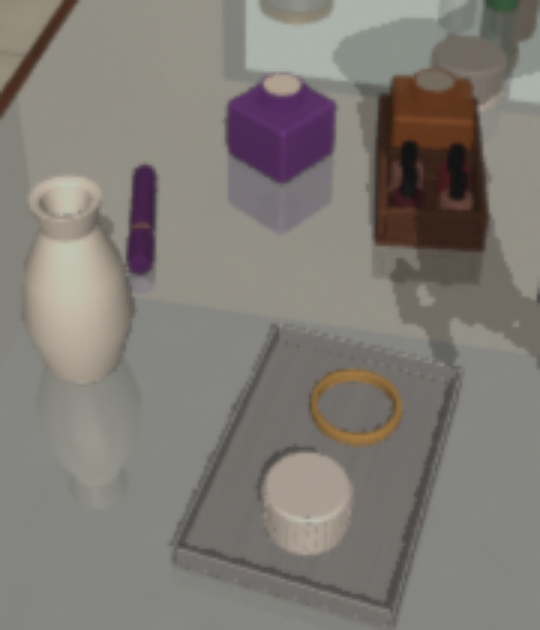

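The top view shows the lid standing flat in the tray at (180,237), about (1, 44–50) mm in tray axes. The open jar is in its well at (402,257). The bangle, vase and kajal case are unmoved, and the arm is clear. I'm handing in.

```bash
python3 -c "
from h import *
s=status.get_state(); print(s['t'],np.abs(s['joint_vel']).max(),s['force'])
print(r.hand_in())"
```

```text
26.75 0.004311140839334673 [0.10369078 0.0602182  0.13942819]
the job is handed in; nothing more can be done
None
```

I gripped the lid of the amber jar at 90 N and cracked it loose with a short 32° twist. I then turned it easily to 118° in total and lifted it straight off. During the lift the force rose by only the lid's own weight (0.6 N), so the jar did not come with it. The lid went down rim-first in the empty half of the tray, and I handed in at 26.75 s. The hand-in gives no verdict.

**Last checks:**
- **Lid:** it looks flat on the tray floor at about x = 1 mm, y = 44–50 mm in tray axes, clear of the bangle. The height where it stopped moving matched the expected floor contact to within 0.5 mm.
- **Jar:** it stands open and upright in its well.
- **Other objects:** the bangle, vase and kajal case each measured within about 4 mm of where they started, which is the measuring noise.
- **Arm:** it was still, clear of everything, and showed no contact force.

**What disagreed:**
- **Finger length:** the finger tips turned out to sit about 40 mm behind the TCP position the robot reports. My first attempt to close on the lid shut above it without touching anything. I measured the offset in the side and wrist pictures and corrected for it.
- **Drift while turning:** the tool moved sideways about 3 mm, but the side force stayed near 1 N.
- **False detection:** in the final picture the network also reported the tray as a lid, with lower confidence. I disregarded that.

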